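Set the power on the welder's loose remote

TASK

Turn the dial on the welder's remote clockwise until its pointer is in line with the one long mark, pushing firmly but not hard down on the dial all the while (never more than 40 N on the bench, the box's weight included) so that the loose box neither spins nor slides. Then push the round key beside the dial fully down and let it come up, leaving the box where it stood, the dial on the mark, and the things around it undisturbed.

Things in the scene. Friction and masses are not known exactly. Their poses are not given: they have to be found in the camera images.
- remote: the welder's remote: a grey box standing loose on the bench, 110 (x) by 180 (y) by 50 mm high, about 0.6 kg, on four small hard feet (at x = +-40, y = +-70 mm). Origin under its centre on the bench; z up. Dial's axis at x = 0, y = +20 mm, key at x = 0, y = -62 mm of the box. Box, feet and dial are rigid: half a millimetre of travel changes the push by many newtons
- dial_grip (a point): point on the dial's axis, 77 mm above the bench, half-way up its grip bar. Dial: a round skirt 52 mm across, its top 60 mm above the bench, with an upright bar on it, 16 mm thick, top 92 mm above the bench, from 25 mm at one end to 21 mm at the pointer end (plus a nose 5.5 mm thick to 29 mm). Site x runs along the bar; the pointer with its white line is at -x; z up
- dial (a joint): dial angle relative to the box (rad), 0 to 2.618, growing clockwise seen from above. At 0 the pointer points to the box's -x, at 1.571 to its +y, where the one long white mark is (short marks every 0.262). It takes 0.32 N m to turn, does not spring back, and turns only if the box stands still under it
- key_top (a point): centre of the top face of the round push key, 24 mm across, 60 mm above the bench when up, 10 mm above the box; z up, x as the box's x
- key (a joint): travel of the push key (m): 0 up, 0.004 fully down; springs back; about 4 N pushes it fully down
- corner_a (a point): point on the box's top, 50 mm towards its -x and 85 mm towards its +y from its centre
- corner_b (a point): point on the box's top, 50 mm towards its +x and 85 mm towards its -y from its centre
- table: the perforated steel bench, top at z = 0. The remote's feet slip on it (friction 0.24 to 0.36, differs from day to day): under its own weight the whole box spins with the dial; a steady downward push of 6 to 14 N on the dial makes it stand still. More than 40 N between box and bench (push plus weight) is too much
- pliers: bystander: pliers lying flat, 165 mm long, 13 mm high. Origin under its middle, on the bench
- hex_key: bystander: T-handled steel bar key lying flat, 195 x 70 mm, 10 mm high. Origin under its middle, on the bench
- tip_tin: bystander: round tin, 56 mm across, 50 mm high. Origin under its middle, on the bench
- magnet_square: bystander: L-shaped block, 70 x 18 mm, 66 mm high. Origin under its middle, on the bench
- nozzle: bystander: small copper nozzle standing up, 26 mm across, 34 mm high. Origin under its middle, on the bench
Mind the look-alikes: they are no part of the job. What is shaped like the remote but brown, pink or yellow is not meant.

How it is judged (in metres and radians):
On the way, in this order (a step that is already met when the one before it is completed fails the run):
1. the dial's pointer is on the long mark (value of joint dial between 1.431 and 1.711 rad), for 0.3 s.
2. then the key is pushed fully down, with the dial still on the mark (all of step 1 and value of joint key above 0.0032 m), for 0.05 s.
At the end, for the whole second after the job is handed in: The dial stands within 0.14 rad (8 degrees) of the long mark (joint 1.571), the key is up again, the box stands flat and at rest, each of its two marked corners within 20 mm of where it was at the start (all of step 1 and value of joint key below 0.001 m and linear speed of remote below 0.01 m/s and angular speed of remote below 0.05 rad/s and angle between remote's own z axis and vertical below 0.05 rad and distance of each of corner_a, corner_b from where it was at the start of the episode below 0.02 m); the robot touches nothing.
It fails at once if the remote spins or slides: a corner of the box is more than 25 mm from where it was (distance of any of corner_a, corner_b from where it was at the start of the episode above 0.025 m).
It fails at once if the remote is pushed on the bench with more than 40 N (its weight included) (contact force between remote and table above 40 N).
It fails at once if a bystander is moved more than 20 mm (distance of any of pliers, hex_key, tip_tin, magnet_square, nozzle from where it was at the start of the episode above 0.02 m).
It also fails if it takes over 67 s, if anything falls off the work surface, if the arm or the gripper's body presses on something with over 40 N, if the wrist force passes 120 N, or if a joint passes its speed limit or range.

ROBOT

A 6-joint arm with a two-finger parallel gripper is mounted at the origin on the work surface. World frame = base frame: x ahead of the robot, y to its left, z up, the work surface at z = 0. Lengths are in mm, angles in rad, forces in N, time in s.
With the tool pointing down it reaches from about 375 to 900 mm from the base axis. Payload 3.1 kg.
Tool frame: the origin (TCP) lies at the very end of the fingers, on their centre line; the grasp point (between the pads) lies 19 mm behind it; z points along the fingers, y is the direction in which the jaws open and shut (so a half turn about z gives the same grasp; the last joint's range is limited). The gripper opens to 85 mm and grips with 20 to 120 N. Pads are 22 mm wide; open, the fingers measure 114 mm over their backs; the gripper's body (76 mm by 85 mm) begins 54 mm behind the grasp point. The pads swing forward as they close: fully open they stand 13 mm farther back than shut.
Start: joints at [0.977, 0.527, 1.433, -0, 1.181, -0.178], TCP at [252.409, 571.74, 231.31] pointing down, gripper open.
Joint ranges: [-3.08, 3.08], [-0.75, 2.2], [0.22, 2.44], [-1.43, 4.57], [0, 2.65], [-2.85, 2.85]. Speed limits (rad/s): [2.79, 2.79, 3.14, 3.14, 3.14, 3.14].

INTERFACE

Orientations are given as a 3x3 rotation matrix whose columns are the frame's x, y, z axes.
In Python, from plant import ctrl, optics gives the robot as it stands.
- The arm moves only by the shell command python3 -m inch 'ROWS' [FORCE]. ROWS is text: rows parted by semicolons, each of 7 numbers parted by spaces: the turn, a rotation vector about the world's x, y, z in degrees, then the shift along the world's x, y, z in mm, then the closure in counts, from 0 (fully open) to 255 (shut). A call has exactly 8 rows; each row shifts and turns the commanded pose from where the row before left it; what a row does not reach is not made up. A row lasts 1/8 s, in which the tool goes at most 62.5 mm and 10.7 degrees, less where a joint would pass 70% of its speed; a pose out of reach is approached as far as the arm can. A call is refused whole if a number of a shift passes 62.5 or a number of a turn 10.7, either way. A call with a gripper value outside its range is refused whole. The fingers move at their own pace and stop on an object; FORCE is the grip in N (left out, the last holds). Time passes only in rows, so rows that do not move let the fingers close, or fill a call up. It gives the time, the measured TCP pose, the force and the opening at its end, in the units of the state.
- ctrl.get_obs(): the state, without advancing time (a new reading comes with each control period).
- optics.get_image(name): name is "scene" or "top"; returns (picture, depth): 400x640x3 uint8, red, green, blue; 400x640 float32, mm along the optical axis (not along the pixel's ray), 0 where there is no reading.
- optics.calibration(name): a dict with "K" (3x3 intrinsics, pixels), "distortion" ([k1, k2, p1, p2, k3] as OpenCV has them; the pictures are not rectified), "eye" and "attitude" of the camera in the world. Camera axes: x right, y up, looking along -z (the intrinsics and any distortion apply to the point x, -y, -z); pixel columns grow to the right and rows downward; lengths in mm; the calibration is good to about 2 mm. A picture is of the moment at which its call begins. calibration takes no time and is no camera call.
- ctrl.sign_off(): hands the job in, once; it reports no verdict.
The state is a dict: "t": time; "qpos": joint angles; "joint_velocities": joint speeds; "joint_torque": joint torques, N m; "ee_pos": TCP position; "tool_rot": TCP orientation; "ft_force": force on the tool from outside, world axes, zero at the start; "ft_torque": the same for the moment, N m; "opening": finger opening in mm.
Only numpy, scipy, OpenCV 4.12 (cv2) and the standard library are available. Lean on these libraries where they do the work, as an engineer would, in place of code of your own. Each camera call takes 0.05 s, during which the arm holds its last target. There are 200 camera calls.

## Working session

There is one attempt and no reset: what is moved stays moved. The work goes in short steps, Python scripts to look and compute and a shell command to move; the robot and the scene stay as the last step left them, time stands still between calls to the robot, and variables do not carry over. Pictures are saved under pics/ and viewed, about 8 in all and at most 12, crops included, and the job is handed in when it is done.

```bash
mkdir -p pics; ls; cat > h.py <<'E'
import numpy as np, cv2
from plant import ctrl, optics
def cal(n):
    c=optics.calibration(n); return np.array(c["K"],float),np.array(c["distortion"],float),np.array(c["eye"],float),np.array(c["attitude"],float)
def ray(n,uv):
    K,d,e,R=cal(n); p=cv2.undistortPoints(np.array(uv,float).reshape(-1,1,2),K,d)[:,0]
    v=np.c_[p[:,0],-p[:,1],-np.ones(len(p))]@R.T
    return e,v
def onplane(n,uv,z):
    e,v=ray(n,uv); return e+v*((z-e[2])/v[:,2])[:,None]
def proj(n,P):
    K,d,e,R=cal(n); c=(np.array(P,float).reshape(-1,3)-e)@R; c=c*[1,-1,-1]
    return cv2.projectPoints(c.reshape(-1,1,3),np.zeros(3),np.zeros(3),K,d)[0][:,0]
def withdepth(n,uv,dep):
    e,v=ray(n,uv); uv=np.round(np.array(uv)).astype(int).reshape(-1,2)
    return e+v*dep[uv[:,1],uv[:,0]][:,None]
E
python3 - <<'E'
from h import *
for n in("scene","top"):
    im,d=optics.get_image(n); np.savez(f"{n}0.npz",im=im,d=d); cv2.imwrite(f"pics/{n}0.png",im[:,:,::-1]); print(n,cal(n)[2],cal(n)[3][:,2],cal(n)[0][0,0])
print(ctrl.get_obs())
E
```

```text
pics
scene [1210.73130793  236.35216849  605.29978768] [0.74254753 0.29395445 0.60184213] 399.02238784775085
top [450.53273983  -8.02712855 910.51974317] [-0.11810438 -0.01235435  0.99292433] 376.7360449770559
{'t': 0.1, 'qpos': array([ 9.76482065e-01,  5.28405871e-01,  1.43379395e+00, -7.13858397e-06,
        1.18142364e+00, -1.78510771e-01]), 'joint_velocities': array([-0.00030798, -0.00103296, -0.00157683, -0.00082748, -0.00092049,
       -0.00013763]), 'joint_torque': array([ 7.34921559e-04, -4.43301201e+01, -1.78587037e+01, -1.62974839e-04,
        3.90067624e-03,  1.95751647e-05]), 'ee_pos': array([252.05753714, 571.19606892, 230.40512513]), 'tool_rot': array([[-9.14792962e-01,  4.03921472e-01, -1.13165646e-03],
       [ 4.03922902e-01,  9.14791477e-01, -1.68628309e-03],
       [ 3.54103735e-04, -1.99970187e-03, -9.99997938e-01]]), 'ft_force': array([-0.15973555,  0.30655493, -1.62736451]), 'ft_torque': array([0.00537674, 0.01286401, 0.02246806]), 'opening': 85.31157597322711}
```

View pics/top0.png

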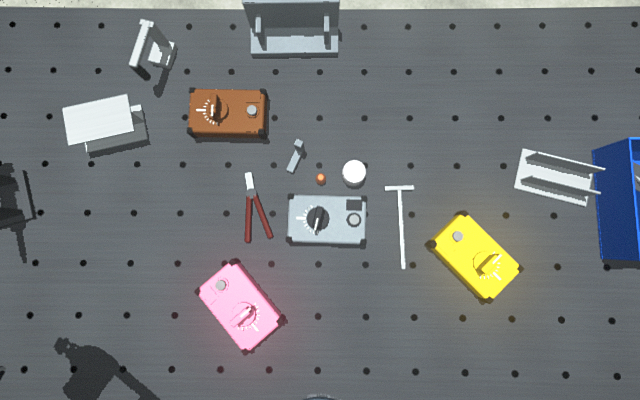

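View pics/scene0.png

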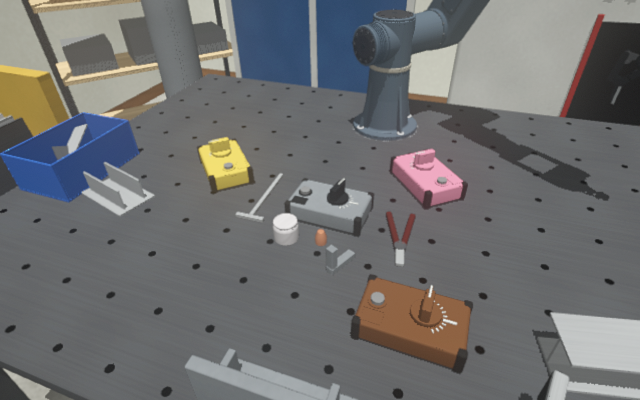

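Candidates (top view): grey (328,219), brown (228,112), pink (240,305), yellow (475,255). The grey one fits the description. The dial is at its left (+y) end and the key at (354,219). I'll check this in a close crop and measure.

```bash
python3 - <<'E'
from h import *
z=np.load("top0.npz"); im,d=z["im"],z["d"]
c=im[140:280,230:420]; cv2.imwrite("pics/crop0.png",cv2.resize(c,None,fx=4,fy=4,interpolation=cv2.INTER_CUBIC)[:,:,::-1])
# box top by depth: points with height ~50
vv,uu=np.mgrid[140:280,230:420]; uv=np.c_[uu.ravel(),vv.ravel()]
P=withdepth("top",uv,d); 
hsv=cv2.cvtColor(im,cv2.COLOR_RGB2HSV)
m=(P[:,2]>42)&(P[:,2]<56)&(uv[:,0]>275)&(uv[:,0]<380)&(uv[:,1]>185)&(uv[:,1]<255)
mm=np.zeros(im.shape[:2],np.uint8); mm[uv[m,1],uv[m,0]]=255
mm=cv2.morphologyEx(mm,cv2.MORPH_CLOSE,np.ones((15,15)))
cn=max(cv2.findContours(mm,0,2)[0],key=cv2.contourArea)
Q=onplane("top",cn[:,0].astype(float),50)
r=cv2.minAreaRect(Q[:,:2].astype(np.float32)); print("rect",r, "z med",np.median(P[m,2]))
for nm,lo,hi in(("bar",80,100),("skirt+key",57,66)):
    k=(P[:,2]>lo)&(P[:,2]<hi)&(uv[:,0]>285)&(uv[:,0]<372)&(uv[:,1]>190)&(uv[:,1]<248)
    p=P[k]; 
    if nm=="bar":
        print(nm,k.sum(),p.mean(0),cv2.minAreaRect(p[:,:2].astype(np.float32)))
    else:
        for s in(p[p[:,1]>np.median(Q[:,1])],p[p[:,1]<np.median(Q[:,1])]): print(nm,len(s),s.mean(0),s.min(0),s.max(0))
for nm,a in(("tin",(354,173)),("nozzle",(321,178)),("magsq",(297,156)),("hexT",(400,188)),("hexend",(404,268)),("pl1",(250,175)),("pl2",(270,236))):
    print(nm,withdepth("top",[a],d)[0].round())
E
```

```text
rect ((506.221923828125, -15.682807922363281), (181.7914581298828, 112.09678649902344), 88.73705291748047) z med 49.84967305063685
bar 161 [507.03934724   4.55480759  91.44899549] ((505.4013977050781, 5.107455253601074), (15.852151870727539, 52.52375411987305), 77.3687515258789)
skirt+key 238 [505.64791314   4.47545705  60.03483356] [483.43296756 -19.10915741  57.21158357] [531.04407693  28.47694232  65.89927778]
skirt+key 82 [505.11505087 -77.11706203  59.9944288 ] [495.28246058 -88.86864525  57.32434001] [515.70927998 -66.46435539  63.03092397]
tin [611. -79.  50.]
nozzle [603.  -2.  32.]
magsq [659.  56.  16.]
hexT [ 583. -193.   10.]
hexend [ 393. -199.    7.]
pl1 [612. 170.  12.]
pl2 [466. 118.  11.]
```

View pics/crop0.png

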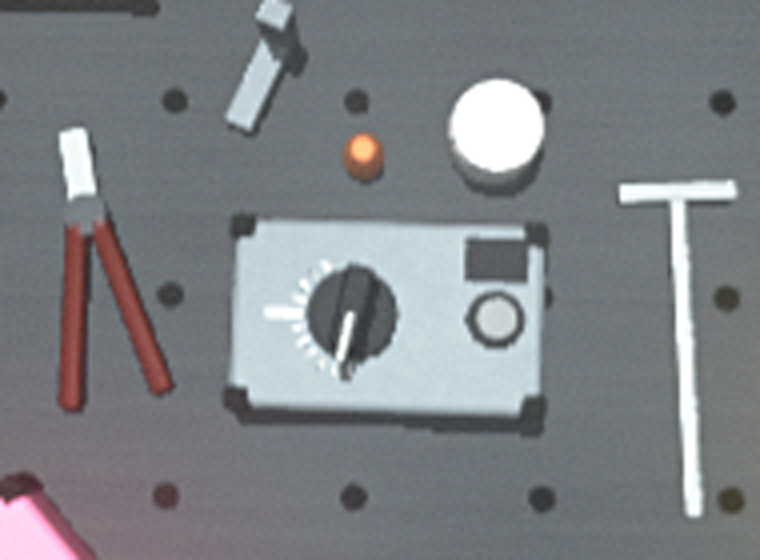

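Close crop: the grey box has its long mark on the left, towards +y. The pointer points down and slightly left at about (345,370) in the crop, so dial ≈ 0.2 rad. Its yaw is about -1.3°, the axis about (506.2, 4.4) and the key about (505,-77.4). The heights measured 91.4, 60.0 and 49.8, which agree with the given ones. I'll move above it now.

```bash
python3 -m inch '0 0 1.4 24 -56 0 0; 0 0 1.4 24 -56 0 0; 0 0 1.4 24 -56 0 0; 0 0 1.4 24 -56 0 0; 0 0 1.4 24 -56 0 0; 0 0 1.4 24 -56 0 0; 0 0 1.4 24 -56 0 0; 0 0 1.4 24 -56 0 0' 40
python3 -m inch '0 0 0 22 -44 0 0; 0 0 0 22 -44 0 0; 0 0 0 10 -20 0 0; 0 0 0 8 -11 -10 0; 0 0 0 0 0 -20 0; 0 0 0 0 0 0 0; 0 0 0 0 0 0 0; 0 0 0 0 0 0 0'
```

```text
t: 1.1
ee_pos: [444.8, 121.9, 231.2]
tool_rot: [[-0.976, 0.218, 0.0], [0.218, 0.976, 0.0], [0.0, 0.0, -1.0]]
ft_force: [0.8, 1.8, -0.6]
opening: 85.5
t: 2.1
ee_pos: [506.7, 5.3, 201.9]
tool_rot: [[-0.976, 0.218, 0.001], [0.218, 0.976, -0.0], [-0.001, 0.0, -1.0]]
ft_force: [-0.2, 0.3, 0.2]
opening: 85.9
```

```bash
python3 - <<'E'
from h import *
z=np.load("scene0.npz"); im,d=z["im"],z["d"]
vv,uu=np.mgrid[170:240,280:380]; uv=np.c_[uu.ravel(),vv.ravel()]; P=withdepth("scene",uv,d)
k=(P[:,2]>90)&(P[:,2]<96); p=P[k]; print("bar top",k.sum(),p.mean(0),cv2.minAreaRect(p[:,:2].astype(np.float32)))
k=(P[:,2]>58)&(P[:,2]<63)&(P[:,1]<-50)&(P[:,0]<530); p=P[k]; print("key",k.sum(),p.mean(0),p.min(0),p.max(0))
k=(P[:,2]>48)&(P[:,2]<52); print("box",cv2.minAreaRect(P[k][:,:2].astype(np.float32)))
print(ctrl.get_obs()["ft_force"])
E
python3 -m inch '0 0 0 -0.5 -1 -30 0; 0 0 0 0 0 -30 0; 0 0 0 0 0 -20 0; 0 0 0 0 0 -10 0; 0 0 0 0 0 -5 0; 0 0 0 0 0 0 0; 0 0 0 0 0 0 0; 0 0 0 0 0 0 0'
```

```text
bar top 68 [509.36559977   6.73303264  91.16016955] ((506.5362243652344, 7.024011611938477), (15.939840316772461, 50.69903564453125), 79.46543884277344)
key 31 [505.29394828 -75.85168023  58.99719061] [494.49087526 -85.67321662  58.02534449] [515.69558207 -64.16716521  61.56980208]
box ((548.006591796875, -13.833480834960938), (181.95245361328125, 192.92198181152344), 88.88986206054688)
[-0.19433387  0.25271373  0.19461187]
t: 3.1
ee_pos: [506.3, 3.7, 106.9]
tool_rot: [[-0.976, 0.219, 0.001], [0.219, 0.976, -0.0], [-0.001, -0.0, -1.0]]
ft_force: [-0.1, -0.1, -0.1]
opening: 85.3
```

```bash
python3 -m inch '0 0 0 0.5 1 -15 0; 0 0 0 0 0 -15 0; 0 0 0 0 0 -10 0; 0 0 0 0 0 0 80; 0 0 0 0 0 0 180; 0 0 0 0 0 0 180; 0 0 0 0 0 0 180; 0 0 0 0 0 0 180' 40
```

```text
t: 4.1
ee_pos: [506.6, 4.7, 66.6]
tool_rot: [[-0.976, 0.219, 0.001], [0.219, 0.976, -0.0], [-0.001, 0.0, -1.0]]
ft_force: [0.7, 0.5, 0.3]
opening: 24.8
```

```bash
python3 - <<'E'
from h import *
im,d=optics.get_image("scene"); print(ctrl.get_obs()["ft_force"]); cv2.imwrite("pics/s1.png",cv2.resize(im[110:250,250:420],None,fx=4,fy=4,interpolation=cv2.INTER_CUBIC)[:,:,::-1])
E
```

```text
[-0.30413232 -0.12035     0.12335877]
```

View pics/s1.png

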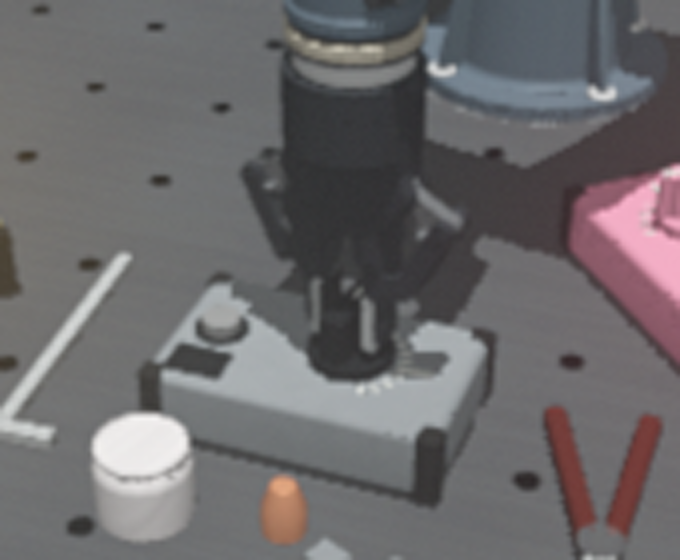

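The fingers straddle the bar, with a gap on both sides at crop (315..365, 310). I'll close on it.

```bash
python3 -m inch '0 0 0 0 0 0 200; 0 0 0 0 0 0 205; 0 0 0 0 0 0 215; 0 0 0 0 0 0 230; 0 0 0 0 0 0 230; 0 0 0 0 0 0 230; 0 0 0 0 0 0 230; 0 0 0 0 0 0 230' 40
```

```text
t: 5.15
ee_pos: [506.4, 4.8, 66.5]
tool_rot: [[-0.976, 0.219, 0.0], [0.219, 0.976, 0.0], [-0.0, 0.0, -1.0]]
ft_force: [-0.2, 0.9, 4.3]
opening: 15.6
```

```bash
python3 -m inch '0 0 0 0 0 -0.2 230; 0 0 0 0 0 0 230; 0 0 0 0 0 0 230; 0 0 0 0 0 0 230; 0 0 0 0 0 0 230; 0 0 0 0 0 0 230; 0 0 0 0 0 0 230; 0 0 0 0 0 0 230' 40
```

```text
t: 6.15
ee_pos: [506.4, 4.8, 66.4]
tool_rot: [[-0.976, 0.219, 0.0], [0.219, 0.976, 0.0], [-0.0, 0.0, -1.0]]
ft_force: [-0.6, 1.1, 6.7]
opening: 15.4
```

```bash
python3 -m inch '0 0 0 0 0 -0.3 230; 0 0 0 0 0 -0.3 230; 0 0 0 0 0 0 230; 0 0 0 0 0 0 230; 0 0 0 0 0 0 230; 0 0 0 0 0 0 230; 0 0 0 0 0 0 230; 0 0 0 0 0 0 230' 40
```

```text
t: 7.15
ee_pos: [506.5, 4.8, 66.4]
tool_rot: [[-0.976, 0.218, 0.001], [0.218, 0.976, -0.0], [-0.001, 0.0, -1.0]]
ft_force: [-2.0, 0.7, 10.2]
opening: 15.7
```

```bash
python3 -m inch '0 0 0 0 0 -0.3 230; 0 0 0 0 0 -0.3 230; 0 0 0 0 0 0 230; 0 0 -2 0 0 0 230; 0 0 -2 0 0 0 230; 0 0 -2 0 0 0 230; 0 0 -2 0 0 0 230; 0 0 0 0 0 0 230' 40; python3 - <<'E'
from h import *
for _ in range(2): o=ctrl.get_obs();print(o["ft_force"],o["ft_torque"])
E
```

```text
t: 8.15
ee_pos: [506.4, 4.7, 66.3]
tool_rot: [[-0.936, 0.351, 0.001], [0.351, 0.936, -0.001], [-0.001, -0.0, -1.0]]
ft_force: [-2.8, 0.4, 15.1]
opening: 15.5
[-2.78284916  0.38761555 15.06081265] [0.12183168 0.55843075 0.18496812]
[-2.78284916  0.38761555 15.06081265] [0.12183168 0.55843075 0.18496812]
```

```bash
cat > chk.py <<'E'
from h import *
def front(im,d):
    vv,uu=np.mgrid[170:245,270:390]; uv=np.c_[uu.ravel(),vv.ravel()]; P=withdepth("scene",uv,d)
    k=(P[:,2]>12)&(P[:,2]<44)&(P[:,0]>535)&(P[:,0]<575)&(P[:,1]<60)&(P[:,1]>-105); p=P[k]
    f=np.polyfit(p[:,1],p[:,0],1); print("front: x at y=-16 %.1f, slope deg %.2f, y range %.1f %.1f"%(np.polyval(f,-16),np.degrees(f[0]),*np.percentile(p[:,1],[1,99])))
    k=(P[:,2]>58)&(P[:,2]<63)&(P[:,1]<-50)&(P[:,0]<530); p=P[k]; print("key",k.sum(),p.mean(0).round(1))
z=np.load("scene0.npz"); front(z["im"],z["d"])
im,d=optics.get_image("scene"); front(im,d); np.savez("s_last.npz",im=im,d=d)
o=ctrl.get_obs(); print(o["t"],o["ft_force"].round(1),o["ft_torque"].round(2))
E
python3 chk.py
```

```text
front: x at y=-16 560.5, slope deg 1.33, y range -102.1 58.5
key 31 [505.3 -75.9  59. ]
front: x at y=-16 560.5, slope deg 1.32, y range -102.3 58.6
key 37 [506.  -73.7  59.2]
8.2 [-2.7  1.  15.4] [0.14 0.5  0.12]
```

```bash
python3 -m inch '0 0 -3 0 0 0 230; 0 0 -3 0 0 0 230; 0 0 -3 0 0 0 230; 0 0 -3 0 0 0 230; 0 0 -3 0 0 0 230; 0 0 -3 0 0 0 230; 0 0 -3 0 0 0 230; 0 0 0 0 0 0 230' 40; python3 chk.py
```

```text
t: 9.2
ee_pos: [506.3, 4.5, 66.3]
tool_rot: [[-0.748, 0.664, 0.0], [0.664, 0.748, -0.001], [-0.001, -0.0, -1.0]]
ft_force: [-3.8, -0.1, 15.6]
opening: 15.2
front: x at y=-16 560.5, slope deg 1.33, y range -102.1 58.5
key 31 [505.3 -75.9  59. ]
front: x at y=-16 560.5, slope deg 1.25, y range -102.1 58.7
key 37 [505.4 -75.   59.2]
9.25 [-3.2  0.  15.9] [-0.06  0.56  0.08]
```

```bash
python3 -m inch '0 0 -3 -0.3 0 0 230; 0 0 -3 0 0 0 230; 0 0 -3 0 0 0 230; 0 0 -3 0 0 0 230; 0 0 -3 0 0 0 230; 0 0 -3 0 0 0 230; 0 0 -3 0 0 0 230; 0 0 0 0 0 0 230' 40; python3 chk.py
```

```text
t: 10.25
ee_pos: [506.0, 4.3, 66.3]
tool_rot: [[-0.461, 0.887, 0.0], [0.887, 0.461, -0.001], [-0.001, -0.0, -1.0]]
ft_force: [-4.0, -1.3, 15.5]
opening: 15.4
front: x at y=-16 560.5, slope deg 1.33, y range -102.1 58.5
key 31 [505.3 -75.9  59. ]
front: x at y=-16 560.5, slope deg 1.33, y range -101.9 58.6
key 40 [505.7 -74.8  59.2]
10.3 [-3.5 -0.8 16.1] [-0.16  0.54  0.1 ]
```

```bash
python3 -m inch '0 0 -3 -0.4 0.1 0 230; 0 0 -3 0 0 0 230; 0 0 -3 0 0 0 230; 0 0 -3 0 0 0 230; 0 0 -3 0 0 0 230; 0 0 -3 0 0 0 230; 0 0 -3 0 0 0 230; 0 0 0 0 0 0 230' 40; python3 chk.py
python3 -m inch '0 0 -2 0 0 0 230; 0 0 -2 0 0 0 230; 0 0 -2 0 0 0 230; 0 0 -1.8 0 0 0 230; 0 0 0 0 0 0 230; 0 0 0 0 0 0 230; 0 0 0 0 0 0 230; 0 0 0 0 0 0 230' 40; python3 chk.py
```

```text
t: 11.3
ee_pos: [505.8, 4.2, 66.3]
tool_rot: [[-0.112, 0.994, 0.001], [0.994, 0.112, -0.001], [-0.001, 0.0, -1.0]]
ft_force: [-3.0, -1.9, 15.2]
opening: 15.8
front: x at y=-16 560.5, slope deg 1.33, y range -102.1 58.5
key 31 [505.3 -75.9  59. ]
front: x at y=-16 560.6, slope deg 1.23, y range -102.2 58.4
key 41 [505.5 -74.5  59.2]
11.35 [-3.4 -0.9 14. ] [-0.3   0.56  0.13]
t: 12.35
ee_pos: [505.7, 4.2, 66.3]
tool_rot: [[0.023, 1.0, 0.0], [1.0, -0.023, -0.001], [-0.001, 0.0, -1.0]]
ft_force: [-2.9, -1.7, 14.2]
opening: 15.0
front: x at y=-16 560.5, slope deg 1.33, y range -102.1 58.5
key 31 [505.3 -75.9  59. ]
front: x at y=-16 560.6, slope deg 1.29, y range -101.3 58.6
key 39 [506.  -74.4  59.1]
12.4 [-3.5 -2.2 15.7] [-0.29  0.63  0.14]
```

Dial turned and the box hasn't moved. I'll ease the push, open and rise, then look.

```bash
python3 -m inch '0 0 0 -0.2 0.1 0.4 230; 0 0 0 0 0 0.4 230; 0 0 0 0 0 0.4 230; 0 0 0 0 0 0 230; 0 0 0 0 0 0 190; 0 0 0 0 0 0 150; 0 0 0 0 0 0 120; 0 0 0 0 0 0 120' 40
python3 -m inch '0 0 0 0 0 10 120; 0 0 0 0 0 30 120; 0 0 0 0 -30 40 120; 0 0 0 0 -50 40 120; 0 0 0 0 -60 0 120; 0 0 0 0 -60 0 200; 0 0 0 0 0 0 255; 0 0 0 0 0 0 255' 40
python3 chk.py; python3 - <<'E'
from h import *
im,d=optics.get_image("top"); np.savez("top1.npz",im=im,d=d); cv2.imwrite("pics/t1.png",cv2.resize(im[140:280,230:420],None,fx=4,fy=4,interpolation=cv2.INTER_CUBIC)[:,:,::-1])
vv,uu=np.mgrid[190:248,285:372]; uv=np.c_[uu.ravel(),vv.ravel()]; P=withdepth("top",uv,d)
k=(P[:,2]>84)&(P[:,2]<100); p=P[k]; print(k.sum(),p.mean(0),cv2.minAreaRect(p[:,:2].astype(np.float32)))
E
```

```text
t: 13.4
ee_pos: [505.4, 5.0, 65.9]
tool_rot: [[0.025, 1.0, -0.0], [1.0, -0.025, 0.0], [0.0, -0.0, -1.0]]
ft_force: [-0.1, -1.0, -0.7]
opening: 45.0
t: 14.4
ee_pos: [504.9, -193.5, 185.4]
tool_rot: [[0.026, 1.0, -0.001], [1.0, -0.026, 0.001], [0.001, -0.001, -1.0]]
ft_force: [-0.1, 0.2, 0.1]
opening: -0.1
front: x at y=-16 560.5, slope deg 1.33, y range -102.1 58.5
key 31 [505.3 -75.9  59. ]
front: x at y=-16 560.5, slope deg 1.29, y range -102.6 58.2
key 35 [505.8 -74.2  59.2]
14.45 [-0.2 -1.   0. ] [ 0.02  0.02 -0.01]
164 [506.76289585   5.09650263  91.38362693] ((507.3131103515625, 7.526500701904297), (15.53584098815918, 52.41775131225586), 0.05460147559642792)
```

View pics/t1.png

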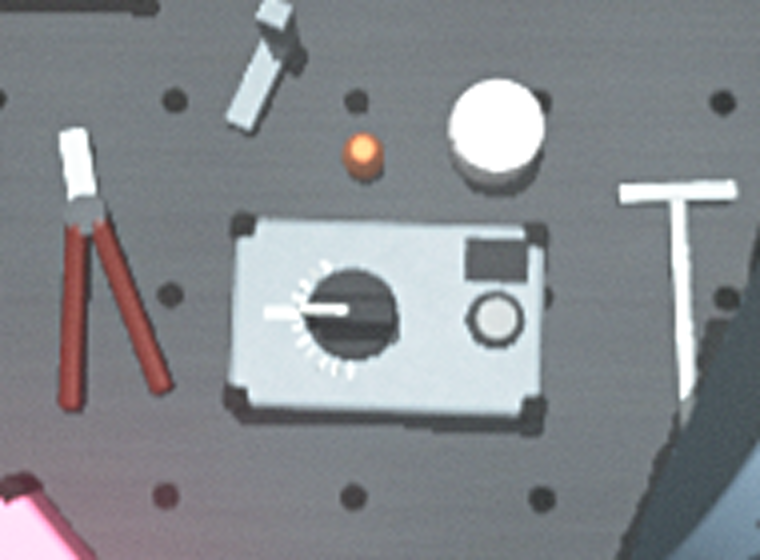

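Pointer at crop (300,311) lines up with the long mark (265-300,312), and the box and bystanders haven't moved. The bar measures 90° and the mark 88.7°, an error of about 1.4°. The shut fingers go to the key next.

```bash
python3 -m inch '0 0 0 0 40 0 255; 0 0 0 0 40 0 255; 0 0 0 0 36 -10 255; 0 0 0 0 0 -40 255; 0 0 0 0 0 -40 255; 0 0 0 0 0 -20 255; 0 0 0 0 0 -7 255; 0 0 0 0 0 0 255' 40
python3 -m inch '0 0 0 0 0 -2 255; 0 0 0 0 0 -2 255; 0 0 0 0 0 -2 255; 0 0 0 0 0 -1 255; 0 0 0 0 0 -1 255; 0 0 0 0 0 -1 255; 0 0 0 0 0 0 255; 0 0 0 0 0 0 255' 40; python3 chk.py
```

```text
t: 15.5
ee_pos: [505.5, -77.0, 68.2]
tool_rot: [[0.023, 1.0, -0.0], [1.0, -0.023, 0.0], [0.0, -0.0, -1.0]]
ft_force: [-0.3, -0.3, 0.1]
opening: 0.4
t: 16.5
ee_pos: [505.5, -77.9, 59.2]
tool_rot: [[0.025, 1.0, 0.0], [1.0, -0.025, -0.0], [-0.0, 0.0, -1.0]]
ft_force: [0.2, -0.9, 1.0]
opening: -0.3
front: x at y=-16 560.5, slope deg 1.33, y range -102.1 58.5
key 31 [505.3 -75.9  59. ]
front: x at y=-16 560.6, slope deg 1.30, y range -101.9 58.5
key 12 [509.8 -71.1  59.1]
16.55 [-0.3 -0.4  1.8] [-0.1   0.04 -0.  ]
```

```bash
python3 -m inch '0 0 0 0 0 -0.7 255; 0 0 0 0 0 -0.7 255; 0 0 0 0 0 -0.6 255; 0 0 0 0 0 -0.5 255; 0 0 0 0 0 0 255; 0 0 0 0 0 0 255; 0 0 0 0 0 0 255; 0 0 0 0 0 0 255' 40
```

```text
t: 17.55
ee_pos: [505.5, -77.9, 56.7]
tool_rot: [[0.025, 1.0, 0.0], [1.0, -0.025, -0.0], [-0.0, 0.0, -1.0]]
ft_force: [-1.0, -1.1, 3.5]
opening: -0.3
```

```bash
python3 -m inch '0 0 0 0 0 -0.4 255; 0 0 0 0 0 -0.4 255; 0 0 0 0 0 -0.4 255; 0 0 0 0 0 0 255; 0 0 0 0 0 0 255; 0 0 0 0 0 0 255; 0 0 0 0 0 0 255; 0 0 0 0 0 0 255' 40
```

```text
t: 18.55
ee_pos: [505.6, -77.9, 56.0]
tool_rot: [[0.025, 1.0, 0.0], [1.0, -0.025, -0.0], [-0.0, 0.0, -1.0]]
ft_force: [-1.2, -1.5, 7.9]
opening: -0.5
```

The key is at its stop: 7.9 N, and the tip moved only 0.7 mm of the 1.2 mm commanded. I'll add a small extra push, then let it up and back away.

```bash
python3 -m inch '0 0 0 0 0 -0.4 255; 0 0 0 0 0 0 255; 0 0 0 0 0 0 255; 0 0 0 0 0 2 255; 0 0 0 0 0 3 255; 0 0 0 0 0 10 255; 0 0 0 0 0 40 255; 0 0 0 0 0 60 255' 40
python3 -m inch '0 0 0 0 -40 20 255; 0 0 0 0 -60 0 255; 0 0 0 0 -60 0 255; 0 0 0 0 -30 0 255; 0 0 0 0 0 0 255; 0 0 0 0 0 0 255; 0 0 0 0 0 0 255; 0 0 0 0 0 0 255' 40
python3 chk.py; python3 - <<'E'
from h import *
im,d=optics.get_image("top"); cv2.imwrite("pics/t2.png",cv2.resize(im[140:280,230:420],None,fx=4,fy=4,interpolation=cv2.INTER_CUBIC)[:,:,::-1])
z=np.load("top0.npz")["im"]; df=cv2.absdiff(im,z).max(2)>60; print("changed px left of col 385:",df[140:280,230:385].sum())
vv,uu=np.mgrid[190:248,285:372]; uv=np.c_[uu.ravel(),vv.ravel()]; P=withdepth("top",uv,d)
k=(P[:,2]>84)&(P[:,2]<100); print(cv2.minAreaRect(P[k][:,:2].astype(np.float32)))
k=(P[:,2]>54)&(P[:,2]<66)&(P[:,1]<-60); print("key z",np.median(P[k][:,2]),P[k].mean(0))
E
```

```text
t: 19.55
ee_pos: [504.2, -77.2, 169.9]
tool_rot: [[0.025, 1.0, -0.005], [1.0, -0.025, 0.002], [0.002, -0.005, -1.0]]
ft_force: [0.7, -0.3, 0.5]
opening: 0.2
t: 20.55
ee_pos: [505.6, -266.5, 190.1]
tool_rot: [[0.023, 1.0, -0.0], [1.0, -0.023, 0.0], [0.0, -0.0, -1.0]]
ft_force: [-0.0, -0.1, 1.2]
opening: 0.2
front: x at y=-16 560.5, slope deg 1.33, y range -102.1 58.5
key 31 [505.3 -75.9  59. ]
front: x at y=-16 560.5, slope deg 1.39, y range -102.2 58.5
key 34 [504.9 -75.5  59. ]
20.6 [-0.2 -0.7 -0.2] [ 0.04 -0.    0.02]
changed px left of col 385: 107
((507.3885803222656, 7.497638702392578), (52.369659423828125, 15.602070808410645), 89.98298645019531)
key z 59.4684663704727 [505.33776068 -76.81774522  59.40032637]
```

View pics/t2.png

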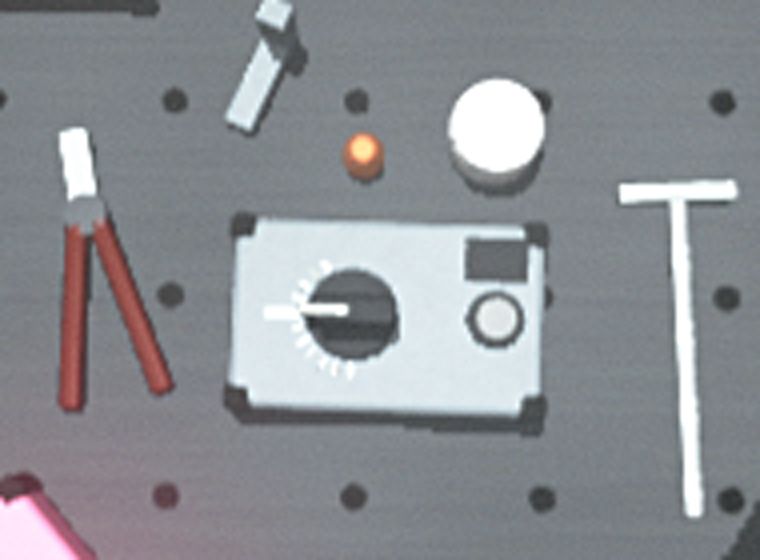

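The picture shows the pointer on the long mark, the key up, and everything else where it was. I'm handing in.

```bash
python3 -c "
from plant import ctrl
print(ctrl.sign_off())"
```

```text
the job is handed in; nothing more can be done
None
```

The dial is on the long mark, the key has been pushed fully down and is up again, and the job was handed in at about 20.6 s. No verdict was reported.

- **Dial:** I gripped the bar of the grey remote's dial and turned it about 79° clockwise while pushing down 14–16 N. With the box's weight that is about 22 N on the bench.
- **Key:** I pressed the key with the shut fingers until it hit its stop. The last reading was 7.9 N with the tip at 56.0 mm, followed by a 0.4 mm extra push that I did not read separately. I then backed the arm clear.
- **Last checks:** the pointer is about 1.4° from the mark (8° allowed). The box is within about 0.2 mm and 0.1° of its start pose. The bystanders looked unmoved in the last picture.
- **Disagreements:** the key top read 59.0 mm (scene camera) and 59.4 mm (top camera) instead of 60 mm. The two cameras also differed by up to 2 mm in y. Both are within the stated calibration, and the scene camera read 59.0 mm before the press too. The box felt up to about 4 N of sideways force during the turn but did not slide.

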